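# Old spice jar into the flap bin

### The arm

A 6-joint arm with a two-finger parallel gripper is mounted at the origin on a cart in front of the work surface, level with it; the furniture and walls round the work are solid. World frame = base frame: x ahead of the robot, y to its left, z up, the work surface at z = 0. Lengths are in m, angles in rad, forces in N, time in s.
With the tool pointing down it reaches from about 0.375 to 0.9 m from the base axis. Payload 3.1 kg.
Tool frame: the origin (TCP) lies at the centre of the arm's flange, where the gripper is bolted on; the fingertips stand 182 mm ahead of it and the grasp point (between the pads) lies 164 mm ahead of it; z points along the fingers, y is the line along which they close (so a half turn about z gives the same grasp; the last joint's range is limited). The gripper opens to 87 mm and grips with 3 to 60 N. Pads are 19 mm wide; open, the fingers measure 117 mm over their backs; the gripper's body (75 mm by 190 mm) begins 51 mm behind the grasp point.
Start: joints at [0.971, 0.527, 1.433, -0, 1.181, -0.178], TCP at [0.256, 0.57, 0.405] pointing down, gripper open.
Joint ranges: [-3.08, 3.08], [-0.75, 2.2], [0.22, 2.44], [-1.43, 4.57], [0, 2.65], [-2.85, 2.85]. Speed limits (rad/s): [2.79, 2.79, 3.14, 3.14, 3.14, 3.14].

### API

Orientations are given as a unit quaternion [x, y, z, w].
In Python, from station import arm, vision gives the robot as it stands.
- The arm moves only by the tool servo_tool, never from a script. Its argument "commands" is a list of rows, each a list of 6 numbers: the shift along the tool's x, y, z normalised to -1 to 1, where 1 is 1 m, then the turn, a rotation vector about the tool's x, y, z normalised to -1 to 1, where 1 is 45 degrees. A call has 1 to 20 rows; each row is the pose to reach, as a shift and turn from the pose commanded when the call began, along the tool's axes at that moment; what a row does not reach only later rows make up. A row lasts 1/10 s, in which the tool goes at most 50 mm and 8.59 degrees, less where a joint would pass 70% of its speed; a pose out of reach is approached as far as the arm can. A call with a number of a shift or a turn outside -1 to 1 is refused whole. A call with a gripper value outside its range is refused whole. "claw" is the closure, from 0 (fully open) to 1 (shut), set as the call begins (left out, the last holds). The fingers move at their own pace and stop on an object; the grip force is fixed at half the most. Time passes only in rows, so rows that repeat a pose let the fingers close. It gives the time, the measured TCP pose, the force, the opening and the grip force at its end, in the units of the state.
- arm.get_state(): the state, without advancing time (a new reading comes with each control period).
- vision.snapshot(name): name is "side" or "top" or "wrist"; returns the picture (384x512x3 uint8, blue, green, red); there is no depth.
- vision.camera_params(name): a dict with "K" (3x3 intrinsics, pixels), "distortion" ([k1, k2, p1, p2, k3] as OpenCV has them; the pictures are not rectified), "extrinsics" (4x4, takes a point from world to camera coordinates); the wrist camera has in their place "mount" (4x4, takes a point from camera to tool coordinates, whose origin is the TCP and whose axes are the flange's). Camera axes: x right, y down, z forward; pixel columns grow to the right and rows downward; lengths in m; the calibration is good to about 2 mm. A picture is of the moment at which its call begins: read the wrist's pose just before it. camera_params takes no time and is no camera call.
- arm.hand_in(): hands the job in; it is judged then, once.
Trained networks look in the newest picture that a camera, given by its name, has taken for a name from the list of things; names that differ only in an ending like _2 or _b are one class to them, and where a whole thing is asked for, a point or a joint stands for the part that bears it (a point fixed in the world has none). Each returns a list of dicts, best first, with "conf" (0 to 1); they miss things now and then, are a little off and sometimes report something else, mostly with a low value. They report only what shows in the picture. A call takes as long as a camera call. They do not tell look-alikes from the thing itself.
- vision.search_frame(camera, query): "rect" ([left, top, right, bottom] in pixels, round what is visible of it).
The state is a dict: "time_s": time; "joint_pos": joint angles; "joint_velocities": joint speeds; "effort": joint torques, N m; "tool_pos": TCP position; "ee_rot": TCP orientation; "ft_force": force on the tool from outside, world axes, zero at the start; "ft_torque": the same for the moment, N m; "finger_gap": finger opening in m; "finger_force": force on a finger pad.
Only numpy, scipy, OpenCV 4.12 (cv2) and the standard library are available. Lean on these libraries where they do the work, as an engineer would, in place of code of your own. Each camera call takes 0.05 s, during which the arm holds its last target. There are 200 camera calls.

### The job

Throw away the old spice jar that stands on the cutting board: hold it upright over the small counter-top bin, push it down through the sprung flap in the lid until about half the jar or more is below the lid, and only then let it go, so that it drops into the bin and the flap springs shut behind it. Leave the salt shaker standing where it is on the board.

Things in the scene. Friction and masses are not known exactly. Their poses are not given: they have to be found in the camera images.
- spice_jar: Spice jar to throw away: round glass, green label, black screw cap, 45 mm in diameter, 105 mm tall (cap: top 20 mm), about 0.18 kg, upright on the cutting board (200 x 300 mm, 22 mm thick), at either end of it. Origin: centre of its underside; z up. A similar jar on the bare worktop, near the sink, is no part of the job.
- salt_shaker: A salt shaker, 44 mm in diameter, 90 mm tall, clear glass with a grey domed top, standing upright on the same cutting board, at the other end. Origin: centre of its underside. It stays where it is.
- flap_mid (a point): Centre of the bin's opening, at the lid's top. Fixed steel bin, 160 (x) x 200 (y) mm, 210 mm tall; flat black lid 16 mm thick. Opening 90 mm (x) by 140 mm (y), shut by a grey flap lying 3 mm below the lid's top. Axes of the bin: x away from the robot, to the flap's hinge, which runs along y at x = +45 mm; z up. Hollow below down to a floor 6 mm over the worktop.
- bin_flap (a joint): Angle of the flap, rad: 0 shut (level), up to 1.5 as its near edge swings down into the bin. A light spring (about 2 N pushing down at its middle) shuts it again. The jar pushed down 75 to 85 mm below the lid at mid-opening swings it about 1.3 rad; let go there, it falls in by its own weight.
Not all that is in view belongs to the job. What is shaped like the salt_shaker but blue or pink is not meant. Leave any red look-alike of the spice_jar alone.

How it is judged:
On the way:
1. the flap is pushed open by the jar (at least 0.5 rad) with the jar's foot at least 30 mm below the lid's top, within the opening, while the gripper still holds or presses the jar (value of joint bin_flap above 0.5 rad and z of spice_jar in the frame of flap_mid below -0.03 m and horizontal distance between spice_jar and flap_mid below 0.07 m and contact force between spice_jar and the fingers above 0.5 N), for 0.1 s.
At the end, for the whole second after the job is handed in: The spice jar lies or stands at rest inside the bin (its underside's centre more than 95 mm below the lid's top, within the bin's walls), the flap is shut again (below 0.12 rad), and the salt shaker stands upright within 30 mm of where it stood (z of spice_jar in the frame of flap_mid below -0.095 m and x of spice_jar in the frame of flap_mid between -0.08 and 0.08 m and y of spice_jar in the frame of flap_mid between -0.1 and 0.1 m and linear speed of spice_jar below 0.03 m/s and value of joint bin_flap below 0.12 rad and distance of salt_shaker from where it was at the start of the episode below 0.03 m and angle between salt_shaker's own z axis and vertical below 0.2 rad); the robot touches nothing.
It fails at once if the salt shaker is moved more than 30 mm or tipped over (distance of salt_shaker from where it was at the start of the episode above 0.03 m or angle between salt_shaker's own z axis and vertical above 0.5 rad).
It also fails if it takes over 35 s, if anything falls off the work surface, if the arm or the gripper's body presses on something with over 40 N, if the wrist force passes 120 N, or if a joint passes its speed limit or range.

## Working session

There is one attempt and no reset: what is moved stays moved. The work goes in short steps, Python scripts to look and compute and a tool call to move; the robot and the scene stay as the last step left them, time stands still between calls to the robot, and variables do not carry over. Pictures are saved under pics/ and viewed, at most 10 in all, crops included, and the job is handed in when it is done.

Besides the shell and the picture viewer there is one more tool, called in YAML: its name, and indented under it one key for each argument. servo_tool: Moves the arm, as the interface text tells. Its arguments: {"type":"object","properties":{"commands":{"type":"array"},"claw":{"type":"number"}},"required":["commands"]}

```bash
mkdir -p pics
cat > h.py <<'E'
import numpy as np,cv2
from scipy.spatial.transform import Rotation as R
from station import arm,vision
def cam(n,st=None):
    p=vision.camera_params(n);K=np.array(p["K"]);d=np.array(p["distortion"],float)
    if n=="wrist":
        T=np.eye(4);T[:3,:3]=R.from_quat(st["ee_rot"]).as_matrix();T[:3,3]=st["tool_pos"]
        E=np.linalg.inv(T@np.array(p["mount"]))
    else: E=np.array(p["extrinsics"])
    return K,d,E
def ray(c,uv):
    K,d,E=c;q=cv2.undistortPoints(np.array([[uv]],float),K,d)[0,0]
    Rm=E[:3,:3];return -Rm.T@E[:3,3],Rm.T@np.array([q[0],q[1],1])
def atz(c,uv,z):
    o,v=ray(c,uv);return o+v*(z-o[2])/v[2]
def proj(c,P):
    K,d,E=c;return cv2.projectPoints(np.array(P,float).reshape(-1,1,3),cv2.Rodrigues(E[:3,:3])[0],E[:3,3],K,d)[0][:,0]
E
python3 - <<'E'
from h import *
s=arm.get_state();print(s["time_s"],s["tool_pos"],s["ee_rot"])
ims=[]
for n in("top","side"):
    im=vision.snapshot(n);ims.append(im)
    c=cam(n);print(n,"campos",ray(c,(256,192))[0].round(3))
    for q in("spice_jar","salt_shaker","bin_flap"):
        for r in vision.search_frame(n,q):print(n,q,np.round(r["rect"]),round(r["conf"],2))
    cv2.imwrite(f"pics/{n}0.png",cv2.resize(im,(800,600)))
E
```

```text
0.0 [0.25565314 0.56994853 0.40376403] [ 2.09326877e-01  9.77845112e-01 -1.01481786e-03 -4.06998923e-04]
top campos [ 0.411 -0.032  1.476]
top spice_jar [304. 209. 320. 224.] 0.75
top spice_jar [353. 150. 370. 171.] 0.54
top salt_shaker [260. 214. 277. 224.] 0.45
top bin_flap [132. 198. 178. 230.] 0.73
side campos [-0.183 -1.075  0.989]
side spice_jar [352. 243. 372. 280.] 0.64
side spice_jar [257. 230. 278. 266.] 0.61
side salt_shaker [231. 210. 242. 238.] 0.85
side salt_shaker [220. 194. 232. 221.] 0.7
side salt_shaker [205. 200. 219. 229.] 0.61
side bin_flap [165. 126. 203. 147.] 0.73
```

View pics/top0.png

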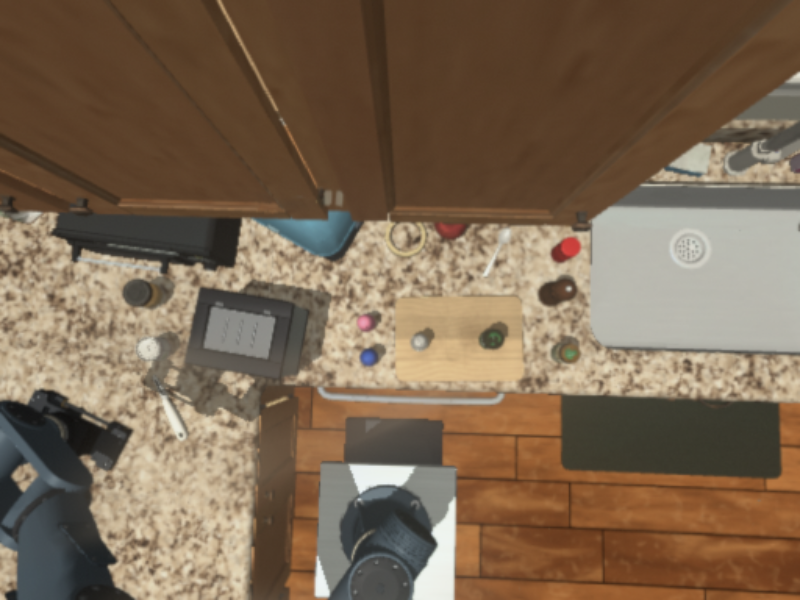

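View pics/side0.png

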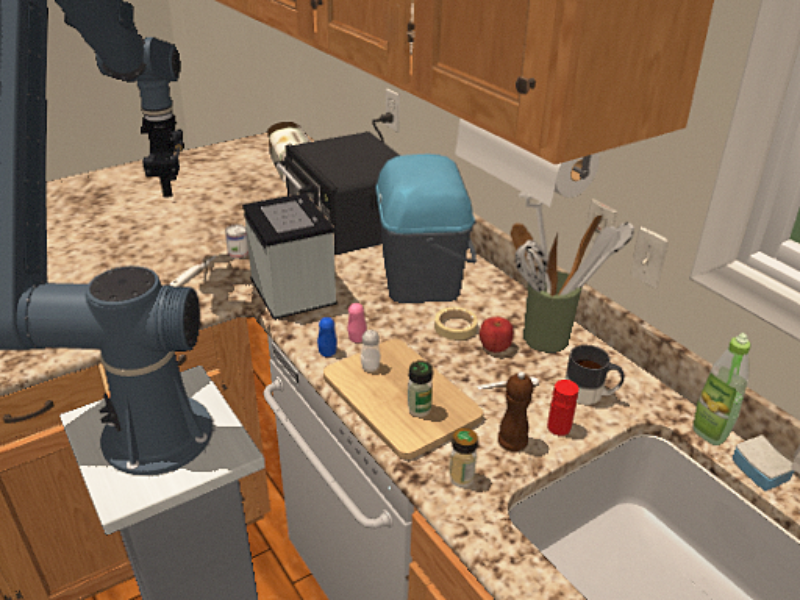

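The board holds the green-label jar at top (492,338) and side (420,388), with the shaker at top (420,340). The small bin with the black lid is at top (240,332). The other jar, the red, pink and blue things and the blue bin are all decoys. Next I'll triangulate the jar, shaker and bin.

Run:
```python
from h import *
t,s=cam("top"),cam("side")
im=vision.snapshot("top")
def tri(a,b):
    o,v=ray(t,a);p,w=ray(s,b);A=np.stack([v,-w],1);x=np.linalg.lstsq(A,p-o,rcond=None)[0]
    return (o+v*x[0]+p+w*x[1])/2,np.linalg.norm(o+v*x[0]-p-w*x[1])
f=.64
print("jar top z.127",atz(t,(492*f,338*f),.11).round(3),"side cap",atz(s,(420*f,372*f),.117).round(3),"side foot/axis mid",atz(s,(420*f,390*f),.0745).round(3))
print("side rect mid",atz(s,(362-93,248),.0745).round(3))
print("shaker",atz(t,(420*f,340*f),.09).round(3),atz(s,(371*f,352*f),.067).round(3))
print("tri flap",tri((155,214),(184,137)))
for uv in((203,289),(308,297),(187,365),(284,378)):print("lid?",atz(t,np.array(uv)*f,.21).round(3))
for uv in((206,303),(275,308),(204,351),(266,359)):print("flap",atz(t,np.array(uv)*f,.207).round(3))
for uv in((246,204),(310,191),(333,222),(262,241)):print("lid side",atz(s,np.array(uv)*f,.21).round(3))
for uv in((398,297),(522,297),(523,380),(396,380)):print("board",atz(t,np.array(uv)*f,.022).round(3))
cv2.imwrite("pics/crop.png",cv2.resize(im[170:260,110:240],(780,540),interpolation=cv2.INTER_CUBIC))
```

```text
jar top z.127 [ 0.45  -0.225  0.11 ] side cap [ 0.446 -0.229  0.117] side foot/axis mid [ 0.446 -0.231  0.075]
side rect mid [ 0.45  -0.225  0.075]
shaker [ 0.441 -0.067  0.09 ] [ 0.434 -0.075  0.067]
tri flap (array([0.44027841, 0.29911996, 0.21462073]), np.float64(0.0018358924200351922))
lid? [0.531 0.386 0.21 ]
lid? [0.52  0.169 0.21 ]
lid? [0.374 0.41  0.21 ]
lid? [0.353 0.211 0.21 ]
flap [0.502 0.379 0.207]
flap [0.496 0.237 0.207]
flap [0.404 0.378 0.207]
flap [0.391 0.25  0.207]
lid side [0.385 0.405 0.21 ]
lid side [0.545 0.387 0.21 ]
lid side [0.514 0.217 0.21 ]
lid side [0.342 0.223 0.21 ]
board [ 0.542 -0.014  0.022]
board [ 0.551 -0.307  0.022]
board [ 0.357 -0.311  0.022]
board [ 0.348 -0.015  0.022]
```

View pics/crop.png

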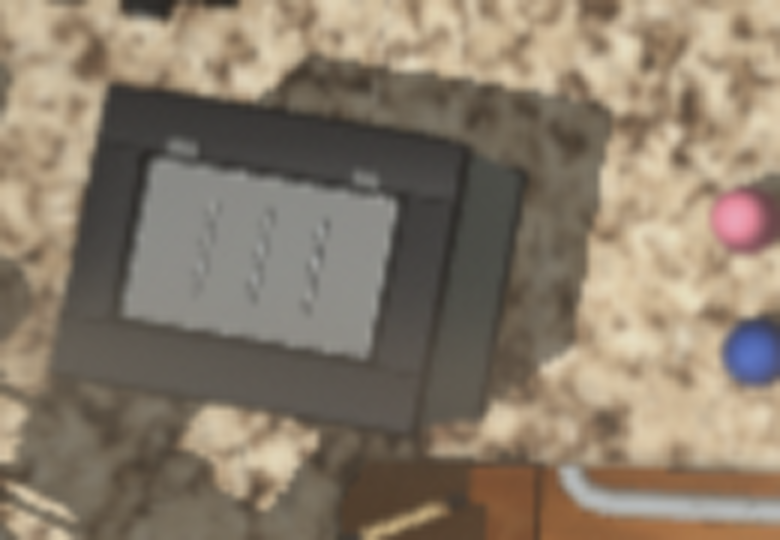

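The flap is the grey rectangle with crop corners (150,155), (398,198), (370,358) and (122,318). The bin is turned about 10°.

Run:
```python
from h import *
t=cam("top")
C=[atz(t,(110+u/6,170+v/6),.207) for u,v in((150,155),(398,198),(370,358),(122,318))]
for c in C:print(c.round(4))
print("mid",np.mean(C,0).round(4))
L=[atz(t,(110+u/6,170+v/6),.21) for u,v in((107,87),(467,148),(415,432),(52,372))]
print("lid mid",np.mean(L,0).round(4))
for X in(C,L):
    a=(X[0]+X[3]-X[1]-X[2])/2; b=(X[0]+X[1]-X[2]-X[3])/2
    print("len",np.linalg.norm(a),np.linalg.norm(b),"yaw",np.arctan2(-a[0],a[1]),np.arctan2(b[1],b[0]))
s=arm.get_state();Rm=R.from_quat(s["ee_rot"]).as_matrix();print(Rm.round(3))
# move to above jar: axes
tgt=np.array([.449,-.226,.40]);d=Rm.T@(tgt-s["tool_pos"]);print("shift in tool",d.round(3))
print(np.array(vision.camera_params("wrist")["mount"]).round(3))
```

```text
[0.4964 0.369  0.207 ]
[0.4769 0.2347 0.207 ]
[0.3911 0.2456 0.207 ]
[0.4087 0.379  0.207 ]
mid [0.4433 0.3071 0.207 ]
lid mid [0.4422 0.306  0.21  ]
len 0.13509152850953665 0.08738209625910145 yaw -0.137860259208972 -0.11992474881285065
len 0.19638872229331014 0.15384809525139656 yaw -0.13785641896247178 -0.13427650442187664
[[-0.912  0.409 -0.   ]
 [ 0.409  0.912 -0.   ]
 [ 0.    -0.    -1.   ]]
shift in tool [-0.502 -0.647  0.005]
[[-0.    -0.956 -0.293  0.081]
 [ 1.     0.    -0.001  0.   ]
 [ 0.001 -0.293  0.956  0.02 ]
 [ 0.     0.     0.     1.   ]]
```

servo_tool:
  commands:
    - [-0.287,-0.167,-0.06,0,0,-0.363]
    - [-0.287,-0.167,-0.06,0,0,-0.363]
    - [-0.287,-0.167,-0.06,0,0,-0.363]
    - [-0.287,-0.167,-0.06,0,0,-0.363]
    - [-0.287,-0.167,-0.06,0,0,-0.363]
    - [-0.287,-0.167,-0.06,0,0,-0.363]
    - [-0.287,-0.167,-0.06,0,0,-0.363]
    - [-0.502,-0.647,-0.05,0,0,-0.363]
    - [-0.502,-0.647,-0.05,0,0,-0.363]
    - [-0.502,-0.647,-0.05,0,0,-0.363]
    - [-0.502,-0.647,-0.05,0,0,-0.363]
    - [-0.502,-0.647,-0.05,0,0,-0.363]
    - [-0.502,-0.647,-0.05,0,0,-0.363]
    - [-0.502,-0.647,-0.05,0,0,-0.363]
    - [-0.502,-0.647,-0.05,0,0,-0.363]
    - [-0.502,-0.647,-0.05,0,0,-0.363]
    - [-0.502,-0.647,-0.05,0,0,-0.363]
    - [-0.502,-0.647,-0.05,0,0,-0.363]
    - [-0.502,-0.647,-0.05,0,0,-0.363]
    - [-0.502,-0.647,-0.05,0,0,-0.363]
  claw: 0

```text
time_s: 2.45
tool_pos: [0.4487, -0.2258, 0.4545]
ee_rot: [0.069, 0.998, 0.001, -0.0]
ft_force: [-0.1, 0.6, -0.3]
finger_gap: 0.0868
finger_force: 0.0
```

Run:
```python
from h import *
s=arm.get_state();c=cam("wrist",s);im=vision.snapshot("wrist")
print(s["time_s"],s["tool_pos"],R.from_quat(s["ee_rot"]).as_matrix().round(3).tolist(),s["finger_gap"],s["ft_force"])
for q in("spice_jar","salt_shaker"):
    for r in vision.search_frame("wrist",q):print(q,np.round(r["rect"]),round(r["conf"],2))
# overlay of the predicted cap rim and foot circles
a=np.linspace(0,2*np.pi,40)
for z,col in((.127,(0,0,255)),(.022,(255,0,255))):
    for p in proj(c,np.c_[.449+.0225*np.cos(a),-.226+.0225*np.sin(a),a*0+z]):cv2.circle(im,tuple(int(x) for x in p.round()),1,col,-1)
cv2.imwrite("pics/w1.png",cv2.resize(im,(800,600)))
```

```text
2.45 [ 0.44865974 -0.22578546  0.45453704] [[-0.99, 0.138, -0.001], [0.138, 0.99, 0.001], [0.001, 0.001, -1.0]] 0.08680165374502324 [-0.06907144  0.59672069 -0.27875503]
spice_jar [121. 302. 174. 349.] 0.74
spice_jar [231. 137. 273. 198.] 0.68
salt_shaker [449. 134. 512. 176.] 0.97
salt_shaker [364. 111. 422. 160.] 0.8
salt_shaker [444.  68. 512. 107.] 0.59
```

View pics/w1.png

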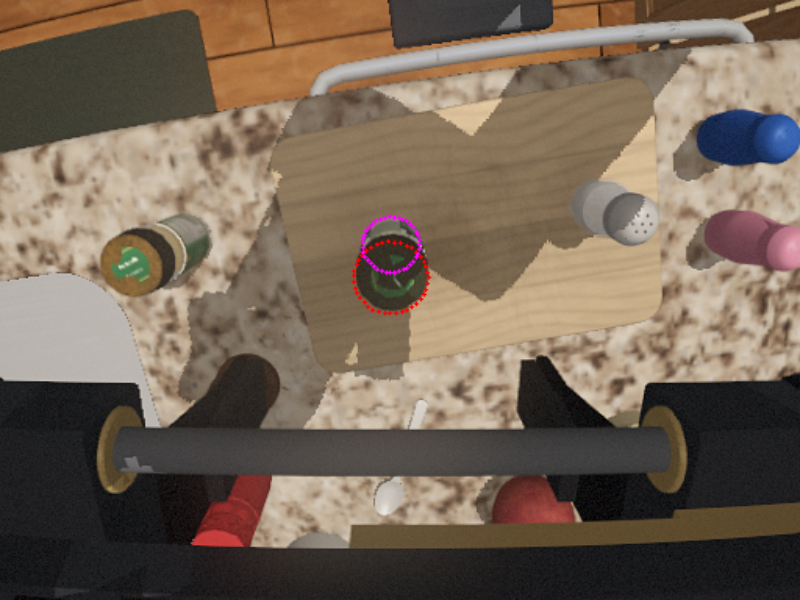

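The cap sits at (392,272) and the prediction was (392,277), so the position holds within about 2 mm. I'll go down and grip the cap.

servo_tool:
  commands:
    - [0.001,0,0.04,0,0,0]
    - [0.001,0,0.08,0,0,0]
    - [0.001,0,0.12,0,0,0]
    - [0.001,0,0.15,0,0,0]
    - [0.001,0,0.17,0,0,0]
    - [0.001,0,0.178,0,0,0]
    - [0.001,0,0.178,0,0,0]
    - [0.001,0,0.178,0,0,0]

```text
time_s: 3.4
tool_pos: [0.4485, -0.2252, 0.2777]
ee_rot: [0.068, 0.998, -0.0, 0.001]
ft_force: [0.4, 0.3, 1.0]
finger_gap: 0.0869
finger_force: 0.0
```

servo_tool:
  commands:
    - [0,0,0,0,0,0]
    - [0,0,0,0,0,0]
    - [0,0,0,0,0,0]
    - [0,0,0,0,0,0]
    - [0,0,0,0,0,0]
    - [0,0,0,0,0,0]
    - [0,0,0,0,0,0]
    - [0,0,0,0,0,0]
  claw: 1

```text
time_s: 4.2
tool_pos: [0.4479, -0.2255, 0.2768]
ee_rot: [0.068, 0.998, 0.0, -0.0]
ft_force: [-0.6, 0.3, 0.1]
finger_gap: 0.044
finger_force: 30.0
```

servo_tool:
  commands:
    - [0,0,-0.02,0,0,0]
    - [0,0,-0.05,0,0,0]
    - [0,0,-0.09,0,0,0]
    - [0,0,-0.13,0,0,0]
    - [0,0,-0.17,0,0,0]
    - [0,0,-0.21,0,0,0]
    - [0,0,-0.23,0,0,0]
    - [0,0,-0.23,0,0,0]

```text
time_s: 5.0
tool_pos: [0.4483, -0.2256, 0.5096]
ee_rot: [0.068, 0.998, -0.002, 0.003]
ft_force: [0.3, -0.2, -1.9]
finger_gap: 0.0439
finger_force: 30.0
```

servo_tool:
  commands:
    - [0.004,0.03,0,0,0,0]
    - [0.01,0.07,0,0,0,0]
    - [0.016,0.11,0,0,0,0]
    - [0.022,0.15,0,0,0,0]
    - [0.028,0.19,0,0,0,0]
    - [0.034,0.23,0,0,0,0]
    - [0.04,0.27,0,0,0,0]
    - [0.046,0.31,0,0,0,0]
    - [0.052,0.35,0,0,0,0]
    - [0.058,0.39,0,0,0,0]
    - [0.064,0.43,0,0,0,0]
    - [0.07,0.47,0,0,0,0]
    - [0.075,0.505,0,0,0,0]
    - [0.078,0.526,0,0,0,0]
    - [0.078,0.526,0,0,0,0]
    - [0.078,0.526,0,0,0,0]

```text
time_s: 6.6
tool_pos: [0.4418, 0.3062, 0.5045]
ee_rot: [0.068, 0.998, -0.001, -0.002]
ft_force: [-1.0, -0.5, -1.6]
finger_gap: 0.044
finger_force: 30.0
```

Run:
```python
from h import *
s=arm.get_state();c=cam("wrist",s);im=vision.snapshot("wrist")
print(s["time_s"],s["tool_pos"],R.from_quat(s["ee_rot"]).as_matrix().round(3).tolist(),s["finger_gap"],s["finger_force"])
y=-.135;B=np.array([[np.cos(y),-np.sin(y)],[np.sin(y),np.cos(y)]])
P=[np.r_[np.array([.443,.3065])+B@[u,v],.21] for u,v in((-.045,-.07),(-.045,.07),(.045,.07),(.045,-.07),(-.08,-.1),(-.08,.1),(.08,.1),(.08,-.1))]
for p in proj(c,P):cv2.circle(im,tuple(int(x) for x in p.round()),2,(0,0,255),-1)
sd=vision.snapshot("side");cs=cam("side")
for p in proj(cs,P):cv2.circle(sd,tuple(int(x) for x in p.round()),1,(0,0,255),-1)
cv2.imwrite("pics/w2.png",np.hstack([cv2.resize(im,(440,330)),cv2.resize(sd[50:230,100:292],(352,330))]))
```

```text
6.6 [0.44183771 0.30620533 0.50446906] [[-0.991, 0.135, -0.004], [0.135, 0.991, -0.003], [0.004, -0.003, -1.0]] 0.043954792139816096 30.00005758367479
```

View pics/w2.png

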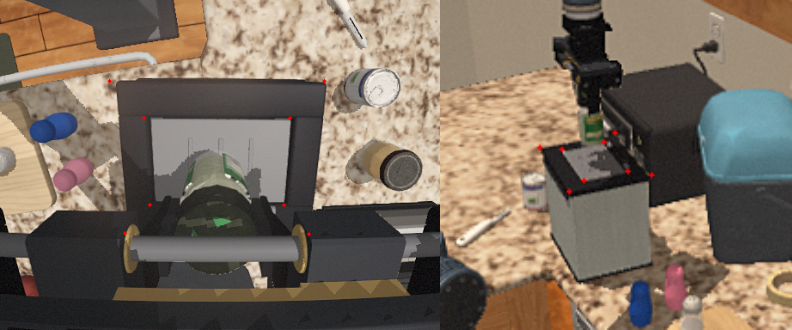

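The lid sits about 4 mm to the +y side of the prediction and otherwise matches. The jar is upright in the grip, so I'll push it through the flap.

servo_tool:
  commands:
    - [0,0.004,0.01,0,0,0]
    - [0,0.004,0.025,0,0,0]
    - [0,0.004,0.04,0,0,0]
    - [0,0.004,0.05,0,0,0]
    - [0,0.004,0.06,0,0,0]
    - [0,0.004,0.07,0,0,0]
    - [0,0.004,0.08,0,0,0]
    - [0,0.004,0.09,0,0,0]
    - [0,0.004,0.1,0,0,0]
    - [0,0.004,0.11,0,0,0]
    - [0,0.004,0.118,0,0,0]
    - [0,0.004,0.124,0,0,0]
    - [0,0.004,0.124,0,0,0]
    - [0,0.004,0.124,0,0,0]
    - [0,0.004,0.124,0,0,0]

```text
time_s: 8.2
tool_pos: [0.4429, 0.3102, 0.3829]
ee_rot: [0.068, 0.998, -0.0, -0.0]
ft_force: [-1.4, -0.9, -2.2]
finger_gap: 0.044
finger_force: 30.0
```

Run:
```python
from h import *
s=arm.get_state();im=vision.snapshot("wrist");sd=vision.snapshot("side")
print(s["time_s"],s["tool_pos"],s["ft_force"],s["finger_gap"],s["finger_force"])
cv2.imwrite("pics/w3.png",np.hstack([cv2.resize(im,(440,330)),cv2.resize(sd[50:230,100:292],(352,330))]))
```

```text
8.2 [0.44286237 0.31022187 0.38285927] [-1.38444369 -0.88151563 -2.16483267] 0.04400698897264136 30.000185687094927
```

View pics/w3.png

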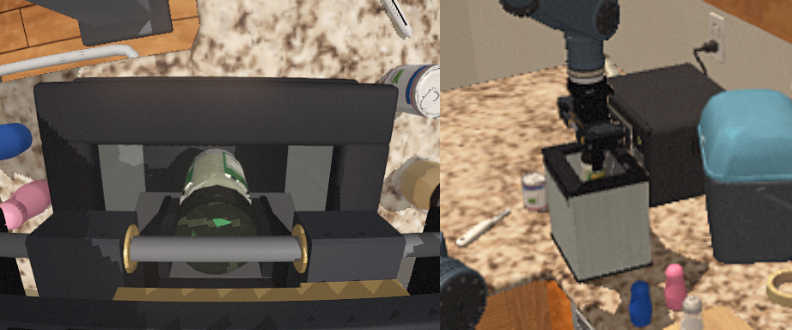

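The flap is open and the jar is about 80 mm down, centred in the opening. Now I release it, then go up.

servo_tool:
  commands:
    - [0,0,0,0,0,0]
    - [0,0,0,0,0,0]
    - [0,0,0,0,0,0]
    - [0,0,0,0,0,0]
    - [0,0,0,0,0,0]
    - [0,0,0,0,0,0]
    - [0,0,0,0,0,0]
    - [0,0,0,0,0,0]
  claw: 0

```text
time_s: 9.1
tool_pos: [0.4429, 0.3102, 0.3828]
ee_rot: [0.068, 0.998, -0.0, 0.0]
ft_force: [-0.1, 1.0, 1.4]
finger_gap: 0.0867
finger_force: 0.9
```

servo_tool:
  commands:
    - [0,0,-0.01,0,0,0]
    - [0,0,-0.03,0,0,0]
    - [0,0,-0.06,0,0,0]
    - [0,0,-0.09,0,0,0]
    - [0,0,-0.12,0,0,0]
    - [0,0,-0.14,0,0,0]
    - [0,0,-0.14,0,0,0]
    - [0,0,-0.14,0,0,0]
    - [0,0,-0.14,0,0,0]
    - [0,0,-0.14,0,0,0]

```text
time_s: 10.1
tool_pos: [0.4427, 0.3101, 0.5212]
ee_rot: [0.068, 0.998, -0.001, -0.002]
ft_force: [-0.4, -0.1, 0.2]
finger_gap: 0.0869
finger_force: 0.0
```

Run:
```python
from h import *
s=arm.get_state();im=vision.snapshot("wrist");sd=vision.snapshot("side")
print(s["time_s"],s["tool_pos"],s["ft_force"],s["finger_gap"],s["finger_force"])
cv2.imwrite("pics/w4.png",np.hstack([cv2.resize(im,(440,330)),cv2.resize(sd[80:280,100:313],(352,330))]))
```

```text
10.1 [0.44270175 0.31008196 0.5211778 ] [-0.36926547 -0.07757621  0.18123212] 0.08690374703764835 0.0
```

View pics/w4.png

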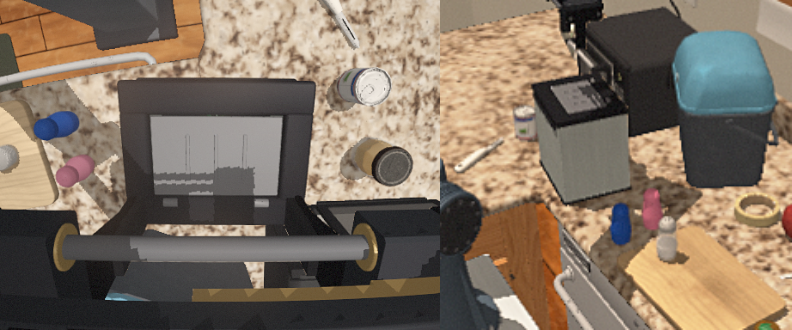

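The jar is gone, the flap is shut and level, the shaker is standing and the gripper is clear.

```bash
python3 -c "
from station import arm
print(arm.hand_in())"
```

```text
the job is handed in; nothing more can be done
None
```

The spice jar was pushed about 80 mm down through the flap and released into the bin; the last pictures showed the flap shut and the salt shaker still standing on the board, and the job was handed in at about 10 s with no verdict returned.

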